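Clamp a board in the bench press until the tab pops

TASK

Slide the brown board along the bed of the red bench press, under the screw, until it lies snug against both the long fence and the end stop. Then wind the press's T-bar clockwise (seen from above) until the red tab pops fully up out of the column, and stop there: going more than an eighth of a turn further over-tightens it. Leave the board snug and clamped, and do not knock the other things about.

Things in the scene. Friction and masses are not known exactly. Their poses are not given: they have to be found in the camera images.
- board: The loose work piece: brown wooden board 60 x 220 x 22 mm (its own x, y, z), 0.2 kg, lying flat on the press's bed. Origin: centre of its underside. It starts 25 to 55 mm short of the end stop, 4 to 16 mm away from the fence and slightly turned; the end nearer the stop is under the screw or just short of it.
- home (a point): Point on the press's bed (25 mm above the table, z up) where the centre of the board's underside lies when the board is snug in the corner. x points to the long fence (face at x = +30 mm), y along the board to the end stop (face at y = +110 mm); both stand 18 mm above the bed. The screw's upright axis is at x = 0, y = +70 mm.
- press: Bench press, bolted down. Origin on the table under the screw's axis, axes as home's. Plywood bed x -45 to +79, y -255 to +50 mm, 25 mm thick. Red column x +42 to +112, y -25 to +25, 115 mm high; from it a red arm 36 mm wide reaches over the bed to x = -25, underside 85 and top 115 mm above the table.
- bar_mid (a point): Middle of the level T-bar on top of the screw, on the screw's axis; x lies along the bar. Steel bar 12 mm thick, 122 mm long over its black ball ends (18 mm), about 160 mm above the table, sinking 1.9 mm per radian wound. Hub 26 mm across, 12 mm above and below the bar's middle line. Clear all round; below it lie only the press's arm and column (115 mm) and the popped tab (137 mm).
- screw (a joint): Angle wound, rad, grows clockwise seen from above (tightening), starts between 0 and 1.5. The bar is stiff to turn (0.15 N m, about 3 to 4 N pushed at 45 mm from the axis) and stays where it is left. The pad meets the board at about 3.2 rad; the tab is out about 1 rad later.
- tab (a joint): Height of the indicator tab, m: 0 when flush with the column's top, 0.020 when the red is fully out. It stays down until the set force (about 15 N), then shoots up 27 mm per radian wound; above 0.042 is over-tightened. Black top, 20 mm of red, then a white stem; 12 x 24 mm, in a yellow-rimmed slot on the column's top, 95 mm from the screw's axis on the fence side.
- jar: Bystander: white plastic tub with an orange lid, 56 mm wide, 75 mm tall, standing on the table in front of the press. Origin: centre of its underside.
- chisel: Bystander: yellow-handled screwdriver, 200 mm, lying on the table behind the press's fence. Origin: on the table under its middle.
- hammer: Bystander: hammer, 280 mm long, lying left of the press. Origin: under its middle.
- offcut: Bystander: pale wooden offcut 90 x 120 x 18 mm, lying right of the press. Origin: centre of its underside.
- mallet: Bystander: carver's mallet with dark head and pale handle, 72 mm wide, 210 mm tall, standing on its head. Origin: centre of its underside.
- tin: Bystander: aluminium cup, 80 mm wide, 100 mm tall, beyond the press on the left. Origin: centre of its underside.
There are look-alikes about, which are no part of the job. What is shaped like the board but blue is not meant.

How it is judged:
On the way, in this order (a step that is already met when the one before it is completed fails the run):
1. the board lies snug in the corner (within 4 mm of home in x and y, turned less than 0.04 rad) while the tab is still down (x of board in the frame of home between -0.004 and 0.004 m and y of board in the frame of home between -0.004 and 0.004 m and z of board in the frame of home below 0.003 m and angle between the x axis of board and the x axis of home, either way round below 0.04 rad and value of joint tab below 0.002 m), for 0.2 s.
2. the tab has popped fully up (tab over 0.018) and the board is still snug (x of board in the frame of home between -0.004 and 0.004 m and y of board in the frame of home between -0.004 and 0.004 m and z of board in the frame of home below 0.003 m and angle between the x axis of board and the x axis of home, either way round below 0.04 rad and value of joint tab above 0.018 m), for 0.2 s.
At the end, for the whole second after the job is handed in: The board is at rest and flat on the bed, within 4 mm of home in x and y and turned less than 0.04 rad; the tab stands between 0.018 and 0.042, and the screw is at rest (all of step 2 and value of joint tab below 0.042 m and velocity of joint screw between -0.05 and 0.05 rad/s and linear speed of board below 0.01 m/s); the robot touches nothing.
It fails at once if the press is over-tightened (tab above 0.042) (value of joint tab above 0.042 m).
It fails at once if one of the bystanders is shifted more than 30 mm (distance of any of jar, chisel, hammer, offcut, mallet, tin from where it was at the start of the episode above 0.03 m).
It also fails if it takes over 61 s, if anything falls off the work surface, if the arm or the gripper's body presses on something with over 40 N, if the wrist force passes 120 N, or if a joint passes its speed limit or range.

ROBOT

A 7-joint arm with a two-finger parallel gripper is mounted at the origin on the work surface. World frame = base frame: x ahead of the robot, y to its left, z up, the work surface at z = 0. Lengths are in m, angles in rad, forces in N, time in s.
With the tool pointing down it reaches from about 0.4 to 0.85 m from the base axis. Payload 10.4 kg.
Tool frame: the origin (TCP) lies on the centre line of the jaws, within the pads' length; the fingertips stand 19 mm ahead of it and the grasp point (between the pads) is the TCP (robot.tip_reach is the z of the fingertips in the tool frame, in m); z points along the fingers, y is the line along which they close (so a half turn about z gives the same grasp; the last joint's range is limited). The gripper opens to 85 mm and grips with 20 to 120 N. Pads are 22 mm wide; open, the fingers measure 114 mm over their backs; the gripper's body (76 mm by 85 mm) begins 54 mm behind the grasp point. The pads swing forward as they close: fully open they stand 13 mm farther back than shut.
Start: joints at [1.11, 0.332, -0.065, 1.46, 0.022, 1.35, -0.088], TCP at [0.265, -0.566, 0.25] pointing down, gripper open.
Joint ranges: [-2.6, 2.6], [-0.5, 2.12], [-1.47, 1.34], [0.16, 2.42], [-1.27, 4.41], [0.06, 2.06], [-2.6, 2.6]. Speed limits (rad/s): [2.22, 2.22, 2.79, 2.79, 3.14, 3.14, 3.14].

INTERFACE

Orientations are given as a unit quaternion [w, x, y, z].
In Python, from plant import robot, read_camera, models gives the robot as it stands.
- The arm moves only by the tool arm_command, never from a script. Its argument "commands" is a list of rows, each an object of numbers: "grip": the gripper's target within -1 to 1 (fully open at 1, half-way at 0, shut at -1); "tx", "ty", "tz": the shift along the tool's x, y, z in cm; "roll": the turn about the tool's z in rad. A call has 1 to 5 rows; each row shifts and turns the commanded pose from where the row before left it, along the tool's axes as they then stand; what a row does not reach is not made up. A row lasts 1/10 s, in which the tool goes at most 50 mm and 8.59 degrees, less where a joint would pass 70% of its speed; a pose out of reach is approached as far as the arm can. A call is refused whole if a number of a shift passes 5 or a number of a turn 0.15, either way. A call with a gripper value outside its range is refused whole. The fingers move at their own pace and stop on an object; the grip force is fixed at half the most. Time passes only in rows, so rows that do not move let the fingers close. It gives the time, the measured TCP pose, the force, the opening and the grip force at its end, in the units of the state.
- robot.get_state(): the state, without advancing time (a new reading comes with each control period).
- read_camera(name): name is "side" or "top" or "wrist"; returns a dict with "img" (420x560x3 uint8, blue, green, red), "z_map" (420x560 float32, m along the optical axis (not along the pixel's ray), 0 where there is no reading), "fx", "fy", "cx", "cy" (pixels), "T" (4x4, takes a point from camera to world coordinates); the wrist camera has in their place "mount" (4x4, takes a point from camera to tool coordinates, whose origin is the TCP and whose axes are the flange's). Camera axes: x right, y down, z forward; pixel columns grow to the right and rows downward; lengths in m; the calibration is good to about 2 mm. A picture is of the moment at which its call begins: read the wrist's pose just before it.
- robot.hand_in(): hands the job in; it is judged then, once.
Trained networks look in a picture, given as the dict that the camera call returned (one of the last four; its "shot" number tells which), for a name from the list of things; names that differ only in an ending like _2 or _b are one class to them, and where a whole thing is asked for, a point or a joint stands for the part that bears it (a point fixed in the world has none). Each returns a list of dicts, best first, with "p" (0 to 1); they miss things now and then, are a little off and sometimes report something else, mostly with a low value. They report only what shows in the picture. A call takes as long as a camera call. They do not tell look-alikes from the thing itself.
- models.recognise(name, picture): "bbox" ([left, top, width, height] in pixels, round what is visible of it).
- models.masks_of(name, picture): "mask" (420x560 bool, what is visible of it) and "bbox" ([left, top, width, height] in pixels, round what is visible of it).
- models.place_of(name, picture): "xy" ([column, row] in pixels: a listed point, or the origin of a listed thing).
The state is a dict: "time": time; "joints": joint angles; "qd": joint speeds; "tau": joint torques, N m; "eef_pos": TCP position; "ee_rot": TCP orientation; "ft_force": force on the tool from outside, world axes, zero at the start; "moment": the same for the moment, N m; "opening": finger opening in m; "gripper_force": force on a finger pad.
Only numpy, scipy, OpenCV 4.12 (cv2) and the standard library are available. Lean on these libraries where they do the work, as an engineer would, in place of code of your own. Each camera call takes 0.05 s, during which the arm holds its last target. There are 200 camera calls.

## Working session

There is one attempt and no reset: what is moved stays moved. The work goes in short steps, Python scripts to look and compute and a tool call to move; the robot and the scene stay as the last step left them, time stands still between calls to the robot, and variables do not carry over. Pictures are saved under pics/ and viewed, at most 10 in all, crops included, and the job is handed in when it is done.

Besides the shell and the picture viewer there is one more tool, called after "Emit:" as name(argument=value, ...), one argument or row to a line, values as JSON. arm_command: Moves the arm, as the interface text tells. Its arguments: {"type":"object","properties":{"commands":{"type":"array"}},"required":["commands"]}

```bash
mkdir -p pics; ls
cat > h.py <<'E'
import numpy as np, cv2
from scipy.spatial.transform import Rotation as R
from plant import robot, read_camera, models
def TW(c):
    if "T" in c: return np.array(c["T"])
    s=robot.get_state(); T=np.eye(4); q=s["ee_rot"]; T[:3,:3]=R.from_quat([q[1],q[2],q[3],q[0]]).as_matrix(); T[:3,3]=s["eef_pos"]
    return T@np.array(c["mount"])
def ray(c,u,v,z,T=None):   # intersect pixel with plane z
    T=TW(c) if T is None else T
    d=T[:3,:3]@np.array([(u-c["cx"])/c["fx"],(v-c["cy"])/c["fy"],1]); o=T[:3,3]
    return o+d*(z-o[2])/d[2]
def cloud(c,T=None):
    T=TW(c) if T is None else T
    v,u=np.mgrid[:420,:560]; Z=c["z_map"]
    P=np.stack([(u-c["cx"])/c["fx"]*Z,(v-c["cy"])/c["fy"]*Z,Z],-1)
    return P@T[:3,:3].T+T[:3,3]
E
python3 - <<'E'
from h import *
np.set_printoptions(precision=3,suppress=True)
s=robot.get_state(); print(s)
ims=[]
for n in["top","side"]:
    c=read_camera(n); P=cloud(c); cv2.imwrite(f"pics/{n}0.png",c["img"])
    print(n,c["T"],c["fx"])
    for k in["board","press","bar_mid","home","tab"]:
        for r in models.place_of(k,c)[:2]:
            u,v=map(int,r["xy"]); print(k,r["p"],r["xy"],P[v,u])
E
```

```text
pics
{'time': 0.0, 'joints': array([ 1.11 ,  0.333, -0.065,  1.461,  0.022,  1.35 , -0.088]), 'qd': array([-0.001, -0.001,  0.   , -0.   ,  0.001, -0.002, -0.   ]), 'tau': array([  0.001, -62.546,   0.05 , -39.16 ,   0.016,   0.01 ,  -0.   ]), 'eef_pos': array([ 0.265, -0.566,  0.25 ]), 'ee_rot': array([-0.001,  0.976,  0.217, -0.   ]), 'ft_force': array([-0.196,  0.148, -0.315]), 'moment': array([ 0.002, -0.006,  0.033]), 'gripper_force': 0.0, 'opening': 0.08548577221144807}
top [[ 0.011 -0.995  0.096  0.342]
 [-1.    -0.011 -0.002  0.002]
 [ 0.003 -0.096 -0.995  1.246]
 [ 0.     0.     0.     1.   ]] 412.14939764274743
board 0.88 [292.0, 246.9] [ 0.349 -0.073  0.018]
board 0.64 [256.6, 169.2] [0.573 0.036 0.05 ]
press 0.79 [217.9, 178.4] [0.532 0.141 0.123]
bar_mid 0.69 [211.4, 171.4] [0.542 0.151 0.173]
home 0.55 [239.8, 170.0] [0.57  0.087 0.045]Traceback (most recent call last):
  File "<stdin>", line 9, in <module>
ValueError: it knows: bar_mid, board, chisel, hammer, home, jar, mallet, offcut, press, tin
```

Run:
```python
from h import *
c=read_camera("side"); cv2.imwrite("pics/side0.png",c["img"])
t=cv2.imread("pics/top0.png")
a=cv2.resize(t[90:310,120:400],None,fx=2.8,fy=2.7,interpolation=cv2.INTER_CUBIC)
cv2.imwrite("pics/topc.png",a)
```

```text
(no output)
```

View pics/topc.png

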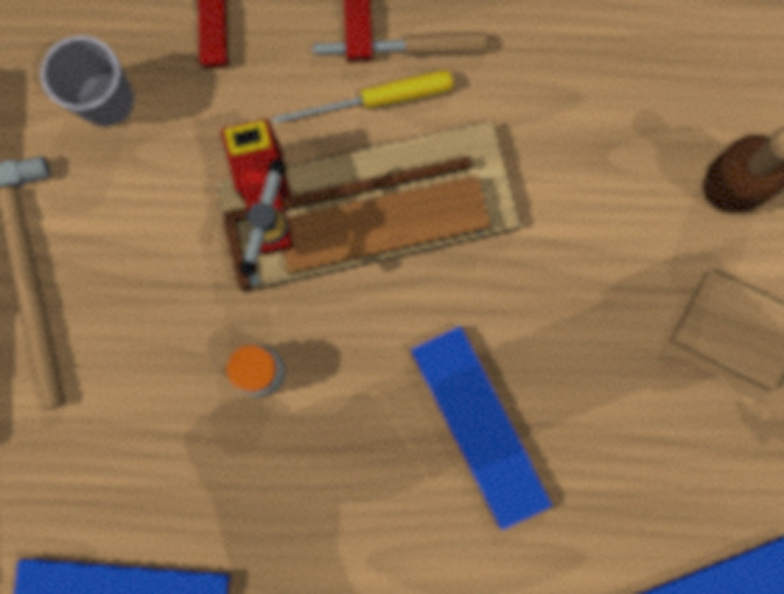

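View pics/side0.png

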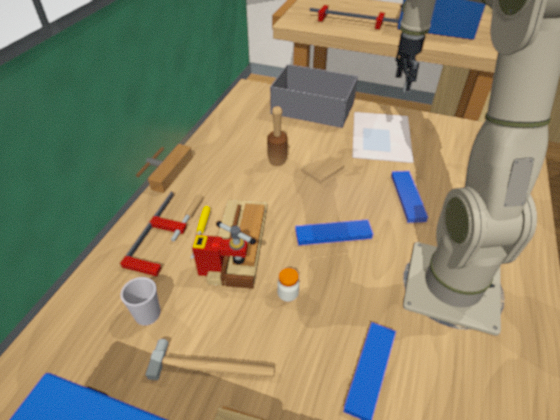

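The brown board is at top-crop (390,222), i.e. image (259,172), on the red press's bed. The three blue boards are look-alikes: crop (480,430), (120,575) and the bottom right, which are all off the press. The T-bar runs from crop (277,170) to (248,268). The fence is up (+x) and the stop is left (+y).

Run:
```python
from h import *
np.set_printoptions(precision=4,suppress=True)
c=read_camera("top"); P=cloud(c)
hsv=cv2.cvtColor(c["img"],cv2.COLOR_BGR2HSV)
w=read_camera("wrist"); print(w["mount"],w["fx"])
def rect(m,n):
    p=P[m][:,:2].astype(np.float32)*1000; r=cv2.minAreaRect(p); print(n,len(p),np.array(r[0]),np.array(r[1]),r[2])
ms=models.masks_of("board",c)
for m in ms:
    q=P[m["mask"]]; print(m["p"],m["bbox"],np.median(q,0))
b=[m for m in ms if abs(m["bbox"][1]+m["bbox"][3]/2-170)<25]
if b: rect(b[0]["mask"]&(abs(P[...,2]-.047)<.01),"board")
near=np.linalg.norm(P[...,:2]-[.56,.1],axis=-1)<.25
red=((hsv[...,0]<8)|(hsv[...,0]>172))&(hsv[...,1]>170)&near
ys,xs=np.nonzero(red); print("red z",np.percentile(P[red][:,2],[5,25,50,75,95]))
rect(near&red&(P[...,2]>.105)&(P[...,2]<.13),"redtop")
rect(near&(P[...,2]>.145)&(P[...,2]<.2),"bar")
pm=models.masks_of("press",c)
print([(m["p"],m["bbox"]) for m in pm])
rect(near&(P[...,2]>.018)&(P[...,2]<.2)&(P[...,1]<.3),"all press")
for k in["bar_mid","home"]:
    for r in models.place_of(k,c)[:2]: print(k,r, ray(c,*r["xy"],.16 if k=="bar_mid" else .025))
m=near&(P[...,2]>.018)&(P[...,2]<.035); rect(m,"bed")
```

```text
[[-0.0008 -0.9636 -0.2673  0.0687]
 [ 1.     -0.0009  0.0002 -0.    ]
 [-0.0004 -0.2673  0.9636 -0.1233]
 [ 0.      0.      0.      1.    ]] 345.2418928732877
0.78 [123.5, 297.0, 79.2, 26.4] [0.1586 0.3001 0.0219]
0.74 [221.5, 154.8, 74.6, 39.6] [0.562  0.0276 0.0468]
0.7 [332.1, 288.3, 73.3, 46.2] [ 0.1598 -0.301   0.022 ]
0.68 [270.3, 210.8, 46.9, 76.5] [ 0.3419 -0.0723  0.022 ]
board 1374 [561.5822  33.3997] [ 59.7813 216.0938] 14.671814918518066
red z [0.0201 0.0234 0.1069 0.1148 0.1179]
redtop 257 [579.6368 154.3977] [117.1443  48.5158] 13.029420852661133
bar 258 [545.7216 145.7845] [ 24.3586 119.4278] 80.70602416992188
[(0.8, [195.3, 129.8, 110.3, 70.9]), (0.67, [372.7, 136.2, 33.7, 30.6])]
all press 5952 [574.7609  52.1031] [467.1365 320.3071] 7.830089569091797
bar_mid {'xy': [210.6, 172.7], 'p': 0.7} [0.5403 0.1543 0.16  ]
home {'xy': [241.7, 171.9], 'p': 0.76} [0.5685 0.0799 0.025 ]
home {'xy': [253.6, 173.6], 'p': 0.71} [0.5637 0.0442 0.025 ]
bed 2836 [576.1208  48.0635] [476.9091 305.1772] 13.411815643310547
```

Emit:
arm_command(
  commands=[
    {"grip": -1, "tz": -2, "tx": 3.4, "ty": -2.8},
    {"grip": -1, "tz": -3, "tx": 3.0, "ty": -2.4},
    {"grip": -1, "tx": 3.6, "ty": -3.0},
    {"grip": -1, "tx": 3.6, "ty": -3.0},
    {"grip": -1, "tx": 3.6, "ty": -3.0},
  ],
)

```text
invalid input
```

Emit:
arm_command(
  commands=[
    {"grip": -1, "tx": 3.6, "ty": -3.0},
    {"grip": -1, "tx": 3.6, "ty": -3.0},
    {"grip": -1, "tx": 3.6, "ty": -3.0},
    {"grip": -1, "tx": 3.6, "ty": -3.0},
    {"grip": -1, "tx": 3.6, "ty": -3.0},
  ],
)

```text
invalid input
```

Emit:
arm_command(
  commands=[
    {"grip": -1, "tx": 3.6, "ty": -3.0},
    {"grip": -1, "tx": 3.6, "ty": -3.0},
    {"grip": -1, "tx": 3.6, "ty": -3.0},
    {"grip": -1, "roll": 0.105},
    {"grip": -1, "roll": 0.105},
  ],
)

```text
invalid input
```

Emit:
arm_command(
  commands=[
    {"grip": -1},
  ],
)

```text
invalid input
```

Emit:
arm_command(
  commands=[
    {"grip": -1, "tx": 3.4, "ty": -2.8, "tz": -2, "roll": 0},
    {"grip": -1, "tx": 3.0, "ty": -2.4, "tz": -3, "roll": 0},
    {"grip": -1, "tx": 3.6, "ty": -3.0, "tz": 0, "roll": 0},
    {"grip": -1, "tx": 3.6, "ty": -3.0, "tz": 0, "roll": 0},
    {"grip": -1, "tx": 3.6, "ty": -3.0, "tz": 0, "roll": 0},
  ],
)

```text
time: 1.1
eef_pos: [0.3611, -0.3628, 0.3007]
ee_rot: [0.0, 0.976, 0.217, 0.0]
ft_force: [1.6, 0.4, -0.3]
opening: 0.0123
gripper_force: 0.0
```

Emit:
arm_command(
  commands=[
    {"grip": -1, "tx": 3.6, "ty": -3.0, "tz": 0, "roll": 0},
    {"grip": -1, "tx": 3.6, "ty": -3.0, "tz": 0, "roll": 0},
    {"grip": -1, "tx": 3.6, "ty": -3.0, "tz": 0, "roll": 0},
    {"grip": -1, "tx": 3.6, "ty": -3.0, "tz": 0, "roll": 0},
    {"grip": -1, "tx": 3.6, "ty": -3.0, "tz": 0, "roll": 0},
  ],
)

```text
time: 1.6
eef_pos: [0.4604, -0.1506, 0.3007]
ee_rot: [0.0, 0.976, 0.217, 0.0]
ft_force: [0.4, -0.9, -0.1]
opening: -0.0001
gripper_force: 0.0
```

Emit:
arm_command(
  commands=[
    {"grip": -1, "tx": 3.6, "ty": -3.0, "tz": 0, "roll": 0},
    {"grip": -1, "tx": 3.6, "ty": -3.0, "tz": 0, "roll": 0},
    {"grip": -1, "tx": 3.6, "ty": -3.0, "tz": 0, "roll": 0},
    {"grip": -1, "tx": 0, "ty": 0, "tz": 0, "roll": 0.105},
    {"grip": -1, "tx": 0, "ty": 0, "tz": 0, "roll": 0.105},
  ],
)

```text
time: 2.1
eef_pos: [0.52, -0.0233, 0.3003]
ee_rot: [-0.0, 0.994, 0.113, 0.0]
ft_force: [-0.4, -1.4, -0.5]
opening: 0.0001
gripper_force: 0.0
```

Emit:
arm_command(
  commands=[
    {"grip": -1, "tx": 0, "ty": 0, "tz": 0, "roll": 0},
  ],
)

```text
time: 2.2
eef_pos: [0.5197, -0.0248, 0.3003]
ee_rot: [0.0, 0.994, 0.113, 0.0]
ft_force: [0.5, -0.8, 1.0]
opening: 0.0003
gripper_force: 0.0
```

```bash
cat > look.py <<'E'
from h import *
np.set_printoptions(precision=4,suppress=True)
import sys
s=robot.get_state(); print(s["time"],s["eef_pos"],s["ee_rot"],s["joints"])
c=read_camera("wrist"); P=cloud(c); cv2.imwrite(f"pics/{sys.argv[1]}.png",c["img"])
hsv=cv2.cvtColor(c["img"],cv2.COLOR_BGR2HSV)
def rect(m,n):
    m=cv2.morphologyEx(m.astype(np.uint8),cv2.MORPH_OPEN,np.ones((3,3)))>0
    p=P[m][:,:2].astype(np.float32)*1000
    if len(p)>5:
        r=cv2.minAreaRect(p); print(n,len(p),np.array(r[0]),np.array(r[1]),r[2]); return r
near=np.linalg.norm(P[...,:2]-[.56,.1],axis=-1)<.25
red=((hsv[...,0]<8)|(hsv[...,0]>172))&(hsv[...,1]>170)&near
rect(red&(P[...,2]>.105)&(P[...,2]<.125),"redtop")
yel=(abs(hsv[...,0].astype(int)-27)<6)&(hsv[...,1]>170)&near&(P[...,2]>.1); rect(yel,"yel")
rect(near&(P[...,2]>.150)&(P[...,2]<.18)&(P[...,1]>.07),"bar")
for m in models.masks_of("board",c)[:2]:
    q=P[m["mask"]]; print("board p",m["p"],m["bbox"],np.median(q,0)); rect(m["mask"]&(abs(P[...,2]-.047)<.008),"board")
for k in["bar_mid","home","board"]:
    for r in models.place_of(k,c)[:2]: print(k,r, ray(c,*r["xy"],.16 if k=="bar_mid" else .025))
E
python3 look.py w1
```

```text
2.2 [ 0.5197 -0.0248  0.3003] [0.     0.9936 0.1131 0.    ] [ 0.4789  0.1157 -0.5593  1.6326  0.0621  1.411  -1.4314]
redtop 4211 [579.7695 153.8115] [113.2253  50.429 ] 14.350683212280273
yel 388 [630.2152 167.4317] [ 5.7011 39.6053] 13.128866195678711
bar 4194 [549.2917 146.1036] [ 26.2872 120.7393] 71.44548797607422
board p 0.89 [128.5, 89.3, 213.3, 61.2] [0.5675 0.0327 0.0467]
board 11648 [566.0629  34.9035] [ 59.9962 220.1272] 14.045135498046875
board p 0.82 [0.2, 337.6, 62.7, 50.3] [0.1849 0.2685 0.0204]
bar_mid {'xy': [64.5, 118.3], 'p': 0.68} [0.5458 0.1438 0.16  ]
board {'xy': [3.8, 357.5], 'p': 0.87} [0.1876 0.2823 0.025 ]
board {'xy': [236.3, 123.9], 'p': 0.81} [0.5628 0.034  0.025 ]
```

View pics/w1.png

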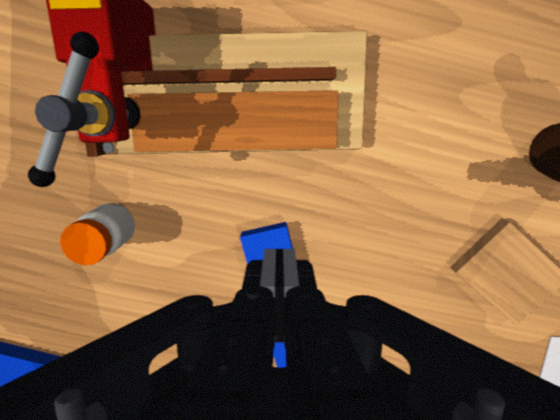

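The wrist view shows the brown board at (235,120) beside the fence at (230,75), with the T-bar at (64,115) and the jar at (85,240). The board is at (0.566, 0.035), turned 14°, size 60 x 220 at z 0.047, which fits. Next I push it sideways onto the fence.

Emit:
arm_command(
  commands=[
    {"grip": -1, "tx": -0.5, "ty": -4.7, "tz": 1, "roll": 0},
    {"grip": -1, "tx": 0, "ty": 0, "tz": 5, "roll": 0},
    {"grip": -1, "tx": 0, "ty": 0, "tz": 5, "roll": 0},
    {"grip": -1, "tx": 0, "ty": 0, "tz": 5, "roll": 0},
    {"grip": -1, "tx": 0, "ty": 0, "tz": 5, "roll": 0},
  ],
)

```text
time: 2.95
eef_pos: [0.5041, 0.0193, 0.0889]
ee_rot: [0.0, 0.993, 0.114, 0.001]
ft_force: [1.8, -0.6, -0.9]
opening: 0.0
gripper_force: 0.0
```

Emit:
arm_command(
  commands=[
    {"grip": -1, "tx": 0, "ty": 0, "tz": 3, "roll": 0},
    {"grip": -1, "tx": 0, "ty": 0, "tz": 1.0, "roll": 0},
    {"grip": -1, "tx": 0.8, "ty": 0, "tz": 0, "roll": 0},
    {"grip": -1, "tx": 0.6, "ty": 0, "tz": 0, "roll": 0},
    {"grip": -1, "tx": 0.4, "ty": 0, "tz": 0, "roll": 0},
  ],
)

```text
time: 3.45
eef_pos: [0.524, 0.0239, 0.0524]
ee_rot: [0.0, 0.994, 0.114, 0.002]
ft_force: [-0.7, -0.2, -0.5]
opening: -0.0002
gripper_force: 0.0
```

Emit:
arm_command(
  commands=[
    {"grip": -1, "tx": 0.3, "ty": 0, "tz": 0, "roll": 0},
    {"grip": -1, "tx": 0.2, "ty": 0, "tz": 0, "roll": 0},
    {"grip": -1, "tx": 0, "ty": 0, "tz": 0, "roll": 0},
  ],
)

```text
time: 3.75
eef_pos: [0.527, 0.0248, 0.0507]
ee_rot: [0.0, 0.994, 0.114, 0.0]
ft_force: [-0.5, -0.1, -0.5]
opening: -0.0001
gripper_force: 0.0
```

Emit:
arm_command(
  commands=[
    {"grip": -1, "tx": 0.2, "ty": 0, "tz": 0, "roll": 0},
    {"grip": -1, "tx": 0.2, "ty": 0, "tz": 0, "roll": 0},
    {"grip": -1, "tx": 0, "ty": 0, "tz": 0, "roll": 0},
  ],
)

```text
time: 4.05
eef_pos: [0.5306, 0.0257, 0.0503]
ee_rot: [0.0, 0.994, 0.114, 0.0]
ft_force: [0.5, -0.4, 1.0]
opening: 0.0002
gripper_force: 0.3
```

Emit:
arm_command(
  commands=[
    {"grip": -1, "tx": 0.2, "ty": 0, "tz": 0, "roll": 0},
    {"grip": -1, "tx": 0.0, "ty": 0, "tz": 0, "roll": 0},
  ],
)

```text
time: 4.25
eef_pos: [0.5326, 0.0262, 0.0502]
ee_rot: [0.0, 0.994, 0.114, 0.0]
ft_force: [0.0, 0.4, -0.1]
opening: 0.0002
gripper_force: 0.2
```

Emit:
arm_command(
  commands=[
    {"grip": -1, "tx": 0.1, "ty": 0, "tz": 0, "roll": 0},
    {"grip": -1, "tx": 0.0, "ty": 0, "tz": 0, "roll": 0},
  ],
)

```text
time: 4.45
eef_pos: [0.5335, 0.0264, 0.0503]
ee_rot: [0.0, 0.994, 0.114, 0.0]
ft_force: [-1.6, -0.0, 1.0]
opening: -0.0
gripper_force: 0.5
```

Emit:
arm_command(
  commands=[
    {"grip": -1, "tx": 0.1, "ty": 0, "tz": 0, "roll": 0},
    {"grip": -1, "tx": 0.0, "ty": 0, "tz": 0, "roll": 0},
  ],
)

```text
time: 4.65
eef_pos: [0.5345, 0.0266, 0.0503]
ee_rot: [0.0, 0.994, 0.114, 0.0]
ft_force: [-0.3, -1.0, -0.5]
opening: -0.0
gripper_force: 0.4
```

Emit:
arm_command(
  commands=[
    {"grip": -1, "tx": 0.1, "ty": 0, "tz": 0, "roll": 0},
    {"grip": -1, "tx": 0.0, "ty": 0, "tz": 0, "roll": 0},
  ],
)

```text
time: 4.85
eef_pos: [0.5354, 0.0268, 0.0503]
ee_rot: [0.0, 0.994, 0.114, 0.0]
ft_force: [-1.4, -1.0, -0.5]
opening: -0.0001
gripper_force: 0.4
```

```bash
python3 look.py w2
```

```text
4.85 [0.5354 0.0268 0.0503] [0.     0.9935 0.1137 0.    ] [ 0.3395  0.4041 -0.5532  1.8752  0.26    0.9338 -1.6768]
board p 0.7 [1.7, 101.3, 558.3, 157.9] [0.5785 0.0366 0.0467]
board 86585 [575.8222  37.3964] [ 60.424  220.3792] 13.59819221496582
```

View pics/w2.png

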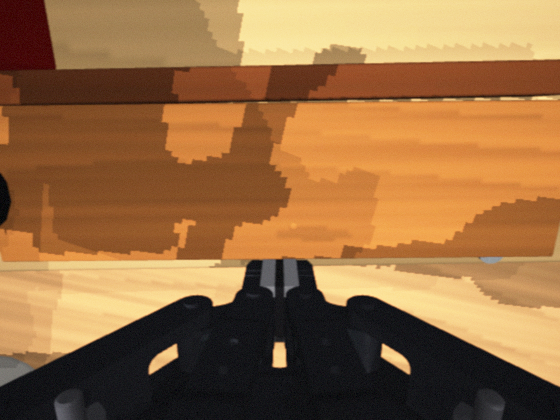

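Emit:
arm_command(
  commands=[
    {"grip": -1, "tx": -1, "ty": 0, "tz": 0, "roll": -0.014},
    {"grip": -1, "tx": 0, "ty": 2, "tz": -4.5, "roll": 0},
    {"grip": -1, "tx": 1.7, "ty": 4.4, "tz": -1, "roll": 0},
    {"grip": -1, "tx": 1.7, "ty": 4, "tz": 0, "roll": 0},
    {"grip": -1, "tx": 1.8, "ty": 4, "tz": 0, "roll": 0},
  ],
)

```text
time: 5.6
eef_pos: [0.6112, -0.1047, 0.1064]
ee_rot: [0.001, 0.993, 0.121, 0.001]
ft_force: [0.0, 0.3, 0.2]
opening: 0.0001
gripper_force: 0.0
```

Emit:
arm_command(
  commands=[
    {"grip": -1, "tx": 0, "ty": 0, "tz": 2, "roll": 0},
    {"grip": -1, "tx": 0, "ty": 0, "tz": 3.5, "roll": 0},
    {"grip": -1, "tx": 0, "ty": 0, "tz": 0, "roll": 0},
    {"grip": -1, "tx": 0, "ty": -1, "tz": 0, "roll": 0},
    {"grip": -1, "tx": 0, "ty": -0.8, "tz": 0, "roll": 0},
  ],
)

```text
time: 6.1
eef_pos: [0.6068, -0.084, 0.0522]
ee_rot: [0.0, 0.993, 0.121, 0.001]
ft_force: [0.2, 0.7, 0.7]
opening: -0.0004
gripper_force: 0.0
```

```bash
python3 look.py w3
```

```text
6.1 [ 0.6068 -0.084   0.0522] [0.0001 0.9926 0.121  0.0011] [ 0.4442  0.5336 -0.4856  1.6735  0.2852  1.0031 -1.4662]
board p 0.68 [0.9, 203.8, 249.4, 144.2] [ 0.5993 -0.011   0.0468]
board 27251 [589.5079 -15.6336] [ 60.699  106.7083] 13.892237663269043
board {'xy': [15.0, 264.5], 'p': 0.75} [0.5764 0.0354 0.025 ]
```

View pics/w3.png

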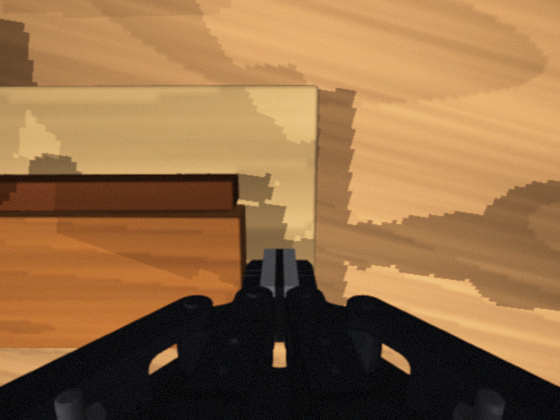

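The board's end is at column 243, with the fingers just touching it. The bed corner at (317,86) gives a good press fix.

```bash
cat > fix.py <<'E'
from h import *
np.set_printoptions(precision=4,suppress=True)
c=read_camera("wrist")
p=ray(c,317.5,86,.025); a=np.radians(13.9); x=np.array([np.cos(a),np.sin(a)]); y=np.array([-x[1],x[0]])
ax=p[:2]-.079*x+.255*y; h=ax-.07*y; print("axis",ax,"home",h)
e=ray(c,244,280,.047)[:2]; print("end of board rel home (x,y; y wants -.110)",(e-h)@x,(e-h)@y)
t=robot.get_state()["eef_pos"][:2]; print("tcp rel home",(t-h)@x,(t-h)@y)
f=ray(c,120,212,.043)[:2];print("fence",(f-h)@x)
E
python3 fix.py
```

```text
axis [0.5489 0.1467] home [0.5658 0.0787]
end of board rel home (x,y; y wants -.110) 0.0029612990153851035 -0.15485203507160844
tcp rel home 0.00020418181951723652 -0.16932767496277976
fence 0.03068473871374501
```

Emit:
arm_command(
  commands=[
    {"grip": -1, "tx": 0, "ty": -0.4, "tz": 0.1, "roll": 0},
    {"grip": -1, "tx": 0, "ty": -0.8, "tz": 0.1, "roll": 0},
    {"grip": -1, "tx": 0, "ty": -0.8, "tz": 0, "roll": 0},
    {"grip": -1, "tx": 0, "ty": -0.8, "tz": 0, "roll": 0},
    {"grip": -1, "tx": 0, "ty": -0.6, "tz": 0, "roll": 0},
  ],
)

```text
time: 6.9
eef_pos: [0.5978, -0.051, 0.0483]
ee_rot: [-0.0, 0.993, 0.121, -0.0]
ft_force: [0.1, -1.3, -0.1]
opening: -0.0002
gripper_force: 0.8
```

Emit:
arm_command(
  commands=[
    {"grip": -1, "tx": 0, "ty": -0.5, "tz": 0, "roll": 0},
    {"grip": -1, "tx": 0, "ty": -0.3, "tz": 0, "roll": 0},
    {"grip": -1, "tx": 0, "ty": 0, "tz": 0, "roll": 0},
    {"grip": -1, "tx": 0, "ty": 0, "tz": 0, "roll": 0},
  ],
)

```text
time: 7.3
eef_pos: [0.5961, -0.0444, 0.0482]
ee_rot: [-0.0, 0.993, 0.121, -0.0]
ft_force: [0.3, -0.3, 0.4]
opening: 0.0
gripper_force: 0.0
```

```bash
cat > rel.py <<'E'
from h import *
np.set_printoptions(precision=4,suppress=True)
a=np.radians(13.9); x=np.array([np.cos(a),np.sin(a)]); y=np.array([-x[1],x[0]]); h=np.array([.5658,.0787])
s=robot.get_state(); t=s["eef_pos"][:2]; print("tcp rel home",(t-h)@x,(t-h)@y, s["ft_force"],s["gripper_force"])
c=read_camera("wrist"); P=cloud(c)
for m in models.masks_of("board",c)[:2]:
    k=m["mask"]&(abs(P[...,2]-.047)<.008); k=cv2.morphologyEx(k.astype(np.uint8),cv2.MORPH_OPEN,np.ones((5,5)))>0
    q=P[k][:,:2]-h; 
    if len(q)<50: continue
    q=np.stack([q@x,q@y],1); r=cv2.minAreaRect((q*1000).astype(np.float32)); print(m["p"],r,q.min(0),q.max(0))
E
python3 rel.py
```

```text
tcp rel home -0.0001406218450569624 -0.12676979720571255 [ 0.3056 -0.3028  0.445 ] 0.0
0.76 ((-0.33112525939941406, -60.239837646484375), (61.11879348754883, 106.39356231689453), 0.05804583057761192) [-0.0309 -0.1134] [ 0.0302 -0.0071]
```

Emit:
arm_command(
  commands=[
    {"grip": -1, "tx": 0, "ty": -0.2, "tz": 0, "roll": 0},
    {"grip": -1, "tx": 0, "ty": 0, "tz": 0, "roll": 0},
  ],
)

```text
time: 7.6
eef_pos: [0.5957, -0.0425, 0.0483]
ee_rot: [0.0, 0.993, 0.121, -0.0]
ft_force: [0.0, -0.0, -0.2]
opening: 0.0001
gripper_force: 0.1
```

Emit:
arm_command(
  commands=[
    {"grip": -1, "tx": 0, "ty": -0.1, "tz": 0, "roll": 0},
    {"grip": -1, "tx": 0, "ty": 0, "tz": 0, "roll": 0},
  ],
)

```text
time: 7.8
eef_pos: [0.5954, -0.0417, 0.0483]
ee_rot: [0.0, 0.993, 0.121, -0.0]
ft_force: [-0.1, -0.6, -0.3]
opening: 0.0
gripper_force: 0.3
```

Emit:
arm_command(
  commands=[
    {"grip": -1, "tx": 0, "ty": -0.1, "tz": 0, "roll": 0},
    {"grip": -1, "tx": 0, "ty": 0, "tz": 0, "roll": 0},
  ],
)

```text
time: 8.0
eef_pos: [0.5953, -0.0412, 0.0483]
ee_rot: [0.0, 0.993, 0.12, 0.0]
ft_force: [1.3, -2.4, -1.4]
opening: -0.0
gripper_force: 1.5
```

```bash
python3 rel.py
```

```text
tcp rel home -0.00011803296451708134 -0.12347909217307497 [ 1.3275 -2.3959 -1.4357] 1.5393293648958206
0.98 ((-0.35946083068847656, -57.200286865234375), (105.49610900878906, 61.33876037597656), 89.95899200439453) [-0.031 -0.11 ] [ 0.0303 -0.0044]
```

Emit:
arm_command(
  commands=[
    {"grip": -1, "tx": 0, "ty": 1, "tz": 0, "roll": 0},
    {"grip": -1, "tx": 0, "ty": 0.5, "tz": -4.5, "roll": 0},
    {"grip": -1, "tx": 0, "ty": 0, "tz": -5, "roll": 0},
    {"grip": -1, "tx": 0, "ty": 0, "tz": -5, "roll": 0},
    {"grip": 1, "tx": 0, "ty": 0, "tz": -5, "roll": 0},
  ],
)

```text
time: 8.6
eef_pos: [0.5985, -0.0553, 0.2455]
ee_rot: [-0.0, 0.993, 0.121, 0.0]
ft_force: [1.3, -0.7, 0.1]
opening: 0.0133
gripper_force: 0.0
```

Emit:
arm_command(
  commands=[
    {"grip": 1, "tx": 0, "ty": -4.5, "tz": -1, "roll": 0},
    {"grip": 1, "tx": 0, "ty": -4.5, "tz": 0, "roll": 0},
    {"grip": 1, "tx": 0, "ty": -4.5, "tz": 0, "roll": 0},
    {"grip": 1, "tx": 0, "ty": -4.5, "tz": 0, "roll": 0},
    {"grip": 1, "tx": 0, "ty": -2.8, "tz": 0, "roll": 0},
  ],
)

```text
time: 9.1
eef_pos: [0.5477, 0.1505, 0.2538]
ee_rot: [-0.001, 0.992, 0.123, 0.0]
ft_force: [-0.1, -0.6, 0.8]
opening: 0.0847
gripper_force: 0.0
```

Emit:
arm_command(
  commands=[
    {"grip": 1, "tx": 0, "ty": 0, "tz": 0, "roll": 0},
    {"grip": 1, "tx": 0, "ty": 0, "tz": 0, "roll": 0},
  ],
)

```text
time: 9.3
eef_pos: [0.5491, 0.1468, 0.2534]
ee_rot: [0.0, 0.993, 0.121, 0.0]
ft_force: [0.2, -0.3, -0.2]
opening: 0.0853
gripper_force: 0.0
```

```bash
cat > bar.py <<'E'
from h import *
import sys
np.set_printoptions(precision=4,suppress=True)
s=robot.get_state(); print(s["time"],s["eef_pos"],s["ee_rot"],s["joints"][6])
c=read_camera("wrist"); P=cloud(c); cv2.imwrite(f"pics/{sys.argv[1]}.png",c["img"])
m=(np.linalg.norm(P[...,:2]-[.549,.147],axis=-1)<.075)&(P[...,2]>.145)&(P[...,2]<.185)
m=cv2.morphologyEx(m.astype(np.uint8),cv2.MORPH_OPEN,np.ones((3,3)))>0
q=P[m][:,:2]; mu=q.mean(0); w,v=np.linalg.eigh(np.cov((q-mu).T)); d=v[:,1]*np.sign(v[0,1])
pr=(q-mu)@d; print("bar n",len(q),"angle",np.degrees(np.arctan2(d[1],d[0])),"mid",mu+d*(pr.min()+pr.max())/2,"len",np.ptp(pr),"z",np.percentile(P[m][:,2],[10,50,90]))
hb=m&(P[...,2]>.168); print("hub",len(P[hb]),P[hb].mean(0) if hb.any() else 0)
for r in models.place_of("bar_mid",c)[:1]: print(r,ray(c,*r["xy"],.16))
E
python3 bar.py w4
```

```text
9.3 [0.5491 0.1468 0.2534] [0.     0.9926 0.1213 0.    ] -1.794290433942503
bar n 4160 angle -14.147991951781306 mid [0.5509 0.1464] len 0.11974771851870239 z [0.1615 0.1648 0.1708]
hub 1242 [0.5505 0.1459 0.1704]
{'xy': [281.3, 219.7], 'p': 0.95} [0.5501 0.144  0.16  ]
```

View pics/w4.png

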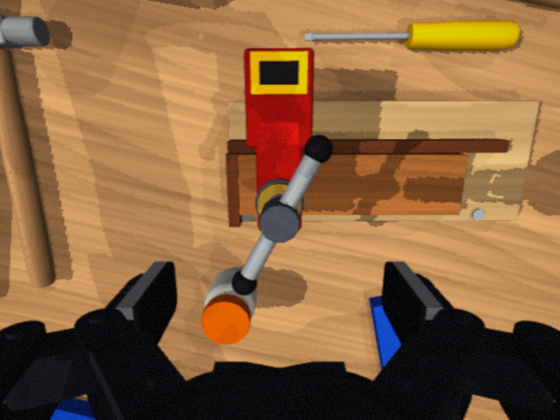

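The T-bar runs from (318,148) to (245,283) with the hub at (280,222). The board is visibly snug against the fence and stop, and the tab is down. Next I grip the hub.

Emit:
arm_command(
  commands=[
    {"grip": 1, "tx": 0, "ty": 0, "tz": 0, "roll": 0.15},
    {"grip": 1, "tx": 0, "ty": 0, "tz": 2, "roll": 0.15},
    {"grip": 1, "tx": 0.05, "ty": 0.05, "tz": 4, "roll": 0},
    {"grip": 1, "tx": 0, "ty": 0, "tz": 3.5, "roll": 0},
    {"grip": 1, "tx": 0, "ty": 0, "tz": 0, "roll": 0},
  ],
)

```text
time: 9.9
eef_pos: [0.5474, 0.1436, 0.1538]
ee_rot: [0.001, 1.0, -0.03, -0.004]
ft_force: [-1.0, -0.2, -0.2]
opening: 0.0856
gripper_force: 0.0
```

Emit:
arm_command(
  commands=[
    {"grip": -1, "tx": 0, "ty": 0, "tz": 0, "roll": 0},
    {"grip": -1, "tx": 0, "ty": 0, "tz": 0, "roll": 0},
    {"grip": -1, "tx": 0, "ty": 0, "tz": 0, "roll": 0},
    {"grip": -1, "tx": 0, "ty": 0, "tz": 0, "roll": 0},
    {"grip": -1, "tx": 0, "ty": 0, "tz": 0, "roll": 0},
  ],
)

```text
time: 10.4
eef_pos: [0.5502, 0.1467, 0.1597]
ee_rot: [-0.0, 1.0, -0.029, 0.001]
ft_force: [-0.6, 0.9, 6.0]
opening: 0.0245
gripper_force: 58.5
```

Emit:
arm_command(
  commands=[
    {"grip": -1, "tx": 0, "ty": 0, "tz": 0, "roll": 0},
    {"grip": -1, "tx": 0, "ty": 0, "tz": 0, "roll": 0},
    {"grip": -1, "tx": 0, "ty": 0, "tz": 0, "roll": 0},
  ],
)

```text
time: 10.7
eef_pos: [0.5502, 0.1467, 0.1597]
ee_rot: [-0.0, 1.0, -0.029, 0.001]
ft_force: [0.4, 0.1, 5.7]
opening: 0.0242
gripper_force: 58.5
```

Emit:
arm_command(
  commands=[
    {"grip": -1, "tx": 0, "ty": 0, "tz": 0, "roll": 0.1},
    {"grip": -1, "tx": 0, "ty": 0, "tz": 0.02, "roll": 0.14},
    {"grip": -1, "tx": 0, "ty": 0, "tz": 0.03, "roll": 0.14},
    {"grip": -1, "tx": 0, "ty": 0, "tz": 0.03, "roll": 0.14},
    {"grip": -1, "tx": 0, "ty": 0, "tz": 0.03, "roll": 0.14},
  ],
)

```text
time: 11.2
eef_pos: [0.5505, 0.146, 0.1578]
ee_rot: [0.002, 0.952, -0.306, -0.001]
ft_force: [-14.5, -5.4, 53.5]
opening: 0.0242
gripper_force: 63.6
```

Emit:
arm_command(
  commands=[
    {"grip": -1, "tx": 0, "ty": 0, "tz": 0.03, "roll": 0.14},
    {"grip": -1, "tx": 0, "ty": 0, "tz": 0.03, "roll": 0.14},
    {"grip": -1, "tx": 0, "ty": 0, "tz": 0.03, "roll": 0.14},
    {"grip": -1, "tx": 0, "ty": 0, "tz": 0.03, "roll": 0.14},
    {"grip": -1, "tx": 0, "ty": 0, "tz": 0, "roll": 0},
  ],
)

```text
time: 11.7
eef_pos: [0.5505, 0.1445, 0.1449]
ee_rot: [0.011, 0.916, -0.401, -0.013]
ft_force: [-5.6, -4.0, 84.1]
opening: 0.0243
gripper_force: 70.7
```

```bash
cat > tab.py <<'E'
from h import *
import sys
np.set_printoptions(precision=4,suppress=True)
s=robot.get_state(); q=s["ee_rot"]; print(s["time"],s["eef_pos"],"yaw",np.degrees(2*np.arctan2(q[2],q[1])),"j",s["joints"],s["ft_force"],s["moment"])
ims=[]
a=np.radians(13.9); x=np.array([np.cos(a),np.sin(a)]); t=np.array([.5495,.1465])+.095*x
for n in["top","side"]:
    c=read_camera(n); P=cloud(c); T=np.linalg.inv(TW(c)); p=T[:3,:3]@np.r_[t,.12]+T[:3,3]; u,v=int(c["fx"]*p[0]/p[2]+c["cx"]),int(c["fy"]*p[1]/p[2]+c["cy"])
    d=np.linalg.norm(P[...,:2]-t,axis=-1)
    for rr in(.008,.02):
        k=(d<rr)&(P[...,2]>.1)&(P[...,2]<.19); print(n,(u,v),rr,k.sum(),np.sort(P[k][:,2])[-12:] if k.any() else "")
    ims.append(cv2.resize(c["img"][max(v-40,0):v+40,max(u-45,0):u+45],(400,356),interpolation=cv2.INTER_CUBIC))
cv2.imwrite(f"pics/{sys.argv[1]}.png",np.hstack(ims))
E
python3 tab.py t1
```

```text
11.7 [0.5505 0.1445 0.1449] yaw -47.31330014127531 j [-0.7457  0.3365  0.4949  1.736  -0.1727  1.1469 -2.5942] [-5.6467 -3.978  84.0857] [-0.7993  1.6717 -0.1989]
top (208, 139) 0.008 0 
top (208, 139) 0.02 0 
side (199, 239) 0.008 22 [0.1173 0.1176 0.1177 0.1177 0.1181 0.1181 0.1184 0.1186 0.1187 0.1191
 0.1192 0.1197]
side (199, 239) 0.02 140 [0.1187 0.1187 0.1187 0.119  0.119  0.1191 0.1192 0.1197 0.1198 0.1204
 0.1204 0.1221]
```

View pics/t1.png

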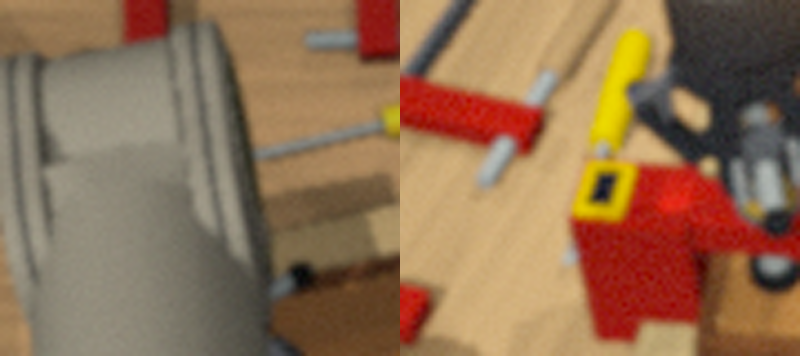

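The side view shows the tab at (205,187 in the crop) still flush. j7 decreases with clockwise roll and has hit its limit, so I unload gently, then regrip with j7 at the other end.

Emit:
arm_command(
  commands=[
    {"grip": -1, "tx": 0, "ty": 0, "tz": -0.4, "roll": -0.08},
  ],
)

```text
time: 11.9
eef_pos: [0.5499, 0.1443, 0.146]
ee_rot: [0.011, 0.931, -0.363, -0.014]
ft_force: [14.3, 4.4, 27.0]
opening: 0.0245
gripper_force: 67.2
```

Emit:
arm_command(
  commands=[
    {"grip": -1, "tx": 0, "ty": 0, "tz": -0.4, "roll": -0.08},
  ],
)

```text
time: 12.0
eef_pos: [0.5496, 0.1443, 0.1468]
ee_rot: [0.011, 0.946, -0.324, -0.015]
ft_force: [26.2, 8.3, -4.3]
opening: 0.0244
gripper_force: 65.4
```

```bash
python3 -c "
from plant import robot
s=robot.get_state();print(s)"
```

```text
{'time': 12.0, 'joints': array([-0.71334805,  0.32983361,  0.45433201,  1.73228784, -0.15579233,
        1.15297612, -2.44312281]), 'qd': array([ 0.10629861, -0.01937702, -0.13879615, -0.0188192 ,  0.06658872,
        0.02816829,  0.74361659]), 'tau': array([ -0.60419127, -51.8142128 ,   6.96743041, -21.89908862,
         0.78692039,   9.12682235,  -1.44872345]), 'eef_pos': array([0.54958352, 0.14433221, 0.14676934]), 'ee_rot': array([ 0.0107564 ,  0.94574705, -0.32437168, -0.01515996]), 'ft_force': array([26.24714865,  8.32674761, -4.31042013]), 'moment': array([ 1.7828669 , -5.56837595, -0.22155755]), 'gripper_force': 65.4335618019104, 'opening': 0.02441860806205676}
```

Emit:
arm_command(
  commands=[
    {"grip": 1, "tx": 0, "ty": 0, "tz": 0, "roll": 0},
    {"grip": 1, "tx": 0, "ty": 0, "tz": 0, "roll": 0},
    {"grip": 1, "tx": 0, "ty": 0, "tz": 0, "roll": 0},
    {"grip": 1, "tx": 0, "ty": 0, "tz": -2, "roll": 0},
    {"grip": 1, "tx": 0, "ty": 0, "tz": -4, "roll": 0},
  ],
)

```text
time: 12.5
eef_pos: [0.5431, 0.1419, 0.1974]
ee_rot: [0.02, 0.945, -0.326, -0.026]
ft_force: [1.6, 0.3, -0.1]
opening: 0.0852
gripper_force: 0.0
```

Emit:
arm_command(
  commands=[
    {"grip": 1, "tx": 0, "ty": 0, "tz": -4, "roll": 0},
    {"grip": 1, "tx": 0, "ty": 0, "tz": 0, "roll": 0},
  ],
)

```text
time: 12.7
eef_pos: [0.5496, 0.1435, 0.2446]
ee_rot: [0.015, 0.945, -0.326, -0.021]
ft_force: [-0.2, -0.3, -0.7]
opening: 0.0856
gripper_force: 0.0
```

```bash
python3 bar.py w5; python3 rel.py; python3 -c "
from plant import robot
print(robot.get_state()['joints'])"
```

```text
12.7 [0.5496 0.1435 0.2446] [ 0.0152  0.9449 -0.3265 -0.0206] -2.475418292302837
bar n 4402 angle -48.22596045657126 mid [0.549  0.1463] len 0.1199005231254508 z [0.1577 0.161  0.1669]
hub 18 [0.5464 0.1468 0.1682]
{'xy': [271.5, 222.6], 'p': 0.88} [0.5483 0.1448 0.16  ]
tcp rel home -0.002222299400646638 0.06692807953719268 [-0.0231  0.67   -0.6894] 0.0
0.77 ((-1.579690933227539, -26.082969665527344), (60.295326232910156, 168.27012634277344), 0.05377993732690811) [-0.0317 -0.1102] [0.0286 0.058 ]
[-0.72950043  0.26023346  0.47209737  1.61364933 -0.11689501  1.35727798
 -2.47492436]
```

View pics/w5.png

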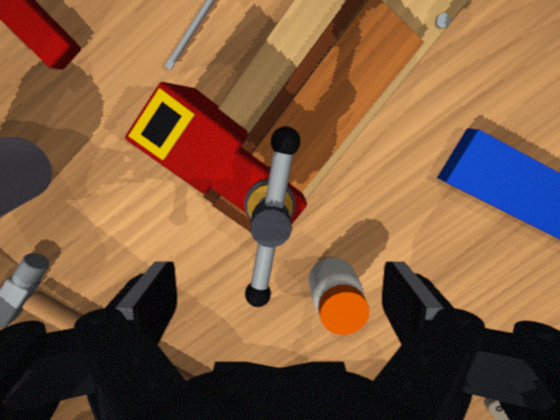

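The bar is now from (285,140) to (258,295), i.e. at −48°, and has wound 0.6 rad. The tab at (163,123) is still down and the board is snug. I'll push the bar round with closed fingers at 45 mm radius from here, which doesn't use up wrist roll. First I turn back to the press's axes.

Emit:
arm_command(
  commands=[
    {"grip": -1, "tx": 0, "ty": 0, "tz": 0, "roll": -0.13},
    {"grip": -1, "tx": 0, "ty": 0, "tz": 0, "roll": -0.13},
    {"grip": -1, "tx": 0, "ty": 0, "tz": 0, "roll": -0.13},
    {"grip": -1, "tx": 0, "ty": 0, "tz": 0, "roll": -0.13},
    {"grip": -1, "tx": 0, "ty": 0, "tz": 0, "roll": -0.13},
  ],
)

```text
time: 13.4
eef_pos: [0.5468, 0.1429, 0.2382]
ee_rot: [0.01, 1.0, -0.005, -0.029]
ft_force: [0.5, 0.3, -0.4]
opening: 0.0122
gripper_force: 0.0
```

Emit:
arm_command(
  commands=[
    {"grip": -1, "tx": 0, "ty": 0, "tz": 0, "roll": -0.13},
    {"grip": -1, "tx": 0, "ty": 0, "tz": 0, "roll": -0.13},
    {"grip": -1, "tx": 0, "ty": 0, "tz": 0, "roll": 0},
  ],
)

```text
time: 13.7
eef_pos: [0.5469, 0.1429, 0.2384]
ee_rot: [0.006, 0.992, 0.123, -0.03]
ft_force: [-0.1, -0.3, -0.4]
opening: 0.0
gripper_force: 0.0
```

```bash
cat > pol.py <<'E'
from h import *
np.set_printoptions(precision=4,suppress=True)
a=np.radians(13.9); x=np.array([np.cos(a),np.sin(a),0]); y=np.array([-x[1],x[0],0]); A=np.array([.5495,.1463,0])
s=robot.get_state(); q=s["ee_rot"]; M=R.from_quat([q[1],q[2],q[3],q[0]]).as_matrix(); d=s["eef_pos"]-A
print("t",s["time"],"press xyz mm",1000*d@x,1000*d@y,1000*d[2],"phi",np.degrees(np.arctan2(d@y,d@x)),"r",1000*np.hypot(d@x,d@y),"yaw",np.degrees(np.arctan2(M[1,0],M[0,0])))
B=np.stack([x,y,[0,0,1]]); print("tool axes in press frame (cols)\n",B@M); print(s["joints"],s["ft_force"],s["moment"][2])
E
python3 pol.py
```

```text
t 13.7 press xyz mm -3.377267759472853 -2.692350892156597 238.40540336706727 phi -141.4382197607855 r 4.3191076446033625 yaw 14.152642711506855
tool axes in press frame (cols)
 [[ 0.9982  0.0047 -0.0604]
 [ 0.0044 -1.     -0.0046]
 [-0.0604  0.0043 -0.9982]]
[-0.6373  0.2531  0.3602  1.6086 -0.0884  1.3572 -1.5872] [-0.1072 -0.2767 -0.377 ] -0.01281122405400427
```

Emit:
arm_command(
  commands=[
    {"grip": -1, "tx": 4.7, "ty": 0.5, "tz": -0.3, "roll": 0},
    {"grip": -1, "tx": 0.1, "ty": 0, "tz": 2.4, "roll": 0},
    {"grip": -1, "tx": 0.2, "ty": 0, "tz": 3, "roll": 0},
    {"grip": -1, "tx": 0.1, "ty": 0, "tz": 2, "roll": 0},
    {"grip": -1, "tx": 0, "ty": 0, "tz": 0, "roll": 0},
  ],
)

```text
time: 14.2
eef_pos: [0.5921, 0.1488, 0.1621]
ee_rot: [0.007, 0.992, 0.12, -0.032]
ft_force: [-0.8, 0.8, 0.6]
opening: 0.0004
gripper_force: 0.0
```

```bash
python3 pol.py
```

```text
t 14.2 press xyz mm 41.98618337935233 -7.821212114991562 162.11039867594766 phi -10.552147647987985 r 42.70844124657668 yaw 13.831136240797921
tool axes in press frame (cols)
 [[ 0.9979 -0.0009 -0.0646]
 [-0.0012 -1.     -0.0052]
 [-0.0646  0.0053 -0.9979]]
[-0.5976  0.4169  0.358   1.5716 -0.1462  1.2455 -1.541 ] [-0.8099  0.761   0.5659] -0.0026923913366775237
```

Emit:
arm_command(
  commands=[
    {"grip": -1, "tx": 0, "ty": 0.76, "tz": 0.0, "roll": 0},
    {"grip": -1, "tx": -0.3, "ty": 0.71, "tz": 0.0, "roll": 0},
    {"grip": -1, "tx": -0.45, "ty": 0.64, "tz": 0.02, "roll": 0},
    {"grip": -1, "tx": -0.56, "ty": 0.56, "tz": 0.06, "roll": 0},
    {"grip": -1, "tx": -0.64, "ty": 0.45, "tz": 0.07, "roll": 0},
  ],
)

```text
time: 14.7
eef_pos: [0.5828, 0.1148, 0.1666]
ee_rot: [0.005, 0.992, 0.122, -0.028]
ft_force: [0.1, 7.1, 1.8]
opening: 0.0004
gripper_force: 3.1
```

Emit:
arm_command(
  commands=[
    {"grip": -1, "tx": -0.71, "ty": 0.33, "tz": 0.07, "roll": 0},
    {"grip": -1, "tx": -0.76, "ty": 0.2, "tz": 0.08, "roll": 0},
    {"grip": -1, "tx": 0, "ty": 0, "tz": 0, "roll": 0},
  ],
)

```text
time: 15.0
eef_pos: [0.5692, 0.1051, 0.1656]
ee_rot: [0.005, 0.992, 0.122, -0.028]
ft_force: [-0.1, 0.5, -0.0]
opening: 0.0001
gripper_force: 0.1
```

```bash
python3 pol.py; python3 bar.py w6
```

```text
t 15.0 press xyz mm 9.260532967204192 -44.70884163279113 165.591146322266 phi -78.2978164244197 r 45.6578360304414 yaw 14.024120656262443
tool axes in press frame (cols)
 [[ 0.9984  0.0024 -0.0573]
 [ 0.0022 -1.     -0.0039]
 [-0.0573  0.0038 -0.9983]]
[-0.5692  0.3407  0.3757  1.6642 -0.1248  1.219  -1.4891] [-0.0982  0.5325 -0.0219] -0.003102257464868895
15.0 [0.5692 0.1051 0.1656] [ 0.0054  0.9921  0.1221 -0.0282] -1.4891144346164058
bar n 9257 angle -72.00712464075768 mid [0.5616 0.1493] len 0.11730086772403862 z [0.1547 0.1619 0.1772]
hub 2151 [0.5729 0.1168 0.1759]
{'xy': [178.3, 300.5], 'p': 0.62} [0.5517 0.1442 0.16  ]
```

Emit:
arm_command(
  commands=[
    {"grip": -1, "tx": -0.78, "ty": 0.07, "tz": 0.15, "roll": 0},
    {"grip": -1, "tx": -0.78, "ty": -0.07, "tz": 0.15, "roll": 0},
    {"grip": -1, "tx": -0.76, "ty": -0.2, "tz": 0.15, "roll": 0},
    {"grip": -1, "tx": -0.71, "ty": -0.33, "tz": 0.14, "roll": 0},
    {"grip": -1, "tx": 0, "ty": 0, "tz": 0, "roll": 0},
  ],
)

```text
time: 15.6
eef_pos: [0.5381, 0.1029, 0.1612]
ee_rot: [0.006, 0.992, 0.122, -0.028]
ft_force: [1.5, -1.3, 0.8]
opening: -0.0001
gripper_force: 1.0
```

```bash
python3 pol.py
cat > tabw.py <<'E'
from h import *
np.set_printoptions(precision=4,suppress=True)
a=np.radians(13.9); x=np.array([np.cos(a),np.sin(a)]); t=np.array([.5495,.1463])+.095*x
for n in["wrist","top","side"]:
    c=read_camera(n); P=cloud(c)
    d=np.abs((P[...,:2]-t)@x); e=np.abs((P[...,:2]-t)@np.array([-x[1],x[0]]))
    k=(d<.007)&(e<.013)&(P[...,2]>.1)&(P[...,2]<.19)
    z=P[...,2][k]; print(n,k.sum(),np.percentile(z,[10,50,80,95,100]) if k.any() else "")
E
python3 tabw.py
```

```text
t 15.6 press xyz mm -21.50419366068643 -39.43701293472954 161.1891407440094 phi -118.60272830080483 r 44.918908426300064 yaw 14.03454405107135
tool axes in press frame (cols)
 [[ 0.9983  0.0026 -0.0578]
 [ 0.0023 -1.     -0.0045]
 [-0.0578  0.0044 -0.9983]]
[-0.5917  0.2771  0.3732  1.7509 -0.1018  1.1916 -1.5137] [ 1.4815 -1.3255  0.7805] 0.00028763117681499667
wrist 307 [0.1157 0.1166 0.1171 0.1176 0.1186]
top 0 
side 44 [0.1159 0.1177 0.1189 0.1195 0.1204]
```

Emit:
arm_command(
  commands=[
    {"grip": -1, "tx": -0.64, "ty": -0.45, "tz": 0.07, "roll": 0},
    {"grip": -1, "tx": -0.56, "ty": -0.56, "tz": 0.065, "roll": 0},
    {"grip": -1, "tx": 0, "ty": 0, "tz": 0, "roll": 0},
  ],
)

```text
time: 16.05
eef_pos: [0.5242, 0.1102, 0.1602]
ee_rot: [0.006, 0.992, 0.122, -0.029]
ft_force: [1.0, -0.7, 1.1]
opening: 0.0003
gripper_force: 0.8
```

```bash
python3 pol.py; python3 tabw.py
```

```text
t 16.05 press xyz mm -33.21012107753047 -28.919568865230083 160.19793099969752 phi -138.95046006118625 r 44.03695726699358 yaw 14.062331745551777
tool axes in press frame (cols)
 [[ 0.9983  0.0031 -0.0584]
 [ 0.0028 -1.     -0.0045]
 [-0.0584  0.0043 -0.9983]]
[-0.6106  0.2514  0.3664  1.7826 -0.0922  1.1838 -1.54  ] [ 1.0382 -0.7339  1.0668] 0.024184215207421002
wrist 0 
top 0 
side 41 [0.1158 0.1174 0.1188 0.1195 0.1199]
```

Emit:
arm_command(
  commands=[
    {"grip": -1, "tx": -0.45, "ty": -0.64, "tz": 0.06, "roll": 0},
    {"grip": -1, "tx": -0.33, "ty": -0.71, "tz": 0.05, "roll": 0},
    {"grip": -1, "tx": 0, "ty": 0, "tz": 0, "roll": 0},
  ],
)

```text
time: 16.5
eef_pos: [0.5134, 0.122, 0.1596]
ee_rot: [0.006, 0.992, 0.123, -0.029]
ft_force: [1.7, -1.1, 0.4]
opening: 0.0002
gripper_force: 0.8
```

```bash
python3 pol.py; python3 tabw.py; python3 rel.py
```

```text
t 16.5 press xyz mm -40.92797143551191 -14.913962626401556 159.55002718325377 phi -159.97849468327945 r 43.56059144510989 yaw 14.088525319769927
tool axes in press frame (cols)
 [[ 0.9983  0.0035 -0.058 ]
 [ 0.0033 -1.     -0.0044]
 [-0.058   0.0042 -0.9983]]
[-0.6321  0.2336  0.3568  1.8036 -0.0853  1.1782 -1.5716] [ 1.6986 -1.0578  0.4456] -0.016917049985840607
wrist 0 
top 0 
side 42 [0.1161 0.1181 0.1195 0.1209 0.1221]
tcp rel home -0.04063552815787876 0.05439047966365833 [-0.1265 -0.5773  0.4781] 0.14612867791583994
0.91 ((-0.3231372833251953, -0.16381072998046875), (59.75032043457031, 220.00828552246094), 0.10784482955932617) [-0.0301 -0.1102] [0.0297 0.1099]
```

Emit:
arm_command(
  commands=[
    {"grip": -1, "tx": -0.34, "ty": -0.71, "tz": 0.05, "roll": 0},
    {"grip": -1, "tx": -0.07, "ty": -0.78, "tz": 0.04, "roll": 0},
    {"grip": -1, "tx": 0, "ty": 0, "tz": 0, "roll": 0},
  ],
)

```text
time: 17.05
eef_pos: [0.506, 0.1349, 0.1589]
ee_rot: [0.006, 0.992, 0.122, -0.029]
ft_force: [-0.1, -1.3, 0.7]
opening: 0.0003
gripper_force: 1.1
```

```bash
python3 pol.py; python3 tabw.py
```

```text
t 17.05 press xyz mm -44.97146902608479 -0.6065904564482008 158.85109266010622 phi -179.22722191858395 r 44.97555978913389 yaw 14.058675986095627
tool axes in press frame (cols)
 [[ 0.9983  0.003  -0.058 ]
 [ 0.0028 -1.     -0.0048]
 [-0.058   0.0047 -0.9983]]
[-0.6523  0.2252  0.347   1.8139 -0.0815  1.1751 -1.6028] [-0.1456 -1.2601  0.7162] 0.038682991360849774
wrist 0 
top 0 
side 48 [0.1186 0.127  0.128  0.1298 0.1306]
```

Emit:
arm_command(
  commands=[
    {"grip": -1, "tx": 0.07, "ty": -0.78, "tz": 0.03, "roll": 0},
    {"grip": -1, "tx": 0, "ty": 0, "tz": 0, "roll": 0},
  ],
)

```text
time: 17.4
eef_pos: [0.5048, 0.1426, 0.1584]
ee_rot: [0.006, 0.992, 0.122, -0.029]
ft_force: [1.2, -3.5, 0.6]
opening: 0.0
gripper_force: 1.3
```

```bash
python3 pol.py; python3 tabw.py
```

```text
t 17.4 press xyz mm -44.244736802501976 7.146660406592856 158.3867748331379 phi 170.8245113647417 r 44.818204891425935 yaw 14.051835861688451
tool axes in press frame (cols)
 [[ 0.9983  0.0029 -0.0583]
 [ 0.0026 -1.     -0.0046]
 [-0.0583  0.0044 -0.9983]]
[-0.6612  0.2277  0.3418  1.8116 -0.0824  1.1749 -1.6167] [ 1.1964 -3.5236  0.6417] -0.014640698168341265
wrist 0 
top 0 
side 59 [0.1182 0.1306 0.1328 0.1346 0.1354]
```

Emit:
arm_command(
  commands=[
    {"grip": -1, "tx": 0.2, "ty": -0.76, "tz": 0.02, "roll": 0},
    {"grip": -1, "tx": 0, "ty": 0, "tz": 0, "roll": 0},
  ],
)

```text
time: 17.75
eef_pos: [0.5049, 0.1506, 0.158]
ee_rot: [0.006, 0.992, 0.122, -0.029]
ft_force: [1.1, -3.3, 0.2]
opening: -0.0001
gripper_force: 1.2
```

```bash
python3 tabw.py
```

```text
wrist 0 
top 8 [0.1163 0.1204 0.1357 0.1373 0.1375]
side 72 [0.1184 0.1344 0.1372 0.1379 0.1385]
```

Emit:
arm_command(
  commands=[
    {"grip": -1, "tx": 0.3, "ty": -0.65, "tz": 0.02, "roll": 0},
    {"grip": -1, "tx": 0, "ty": 0, "tz": 0, "roll": 0},
  ],
)

```text
time: 18.1
eef_pos: [0.507, 0.1572, 0.1578]
ee_rot: [0.006, 0.992, 0.122, -0.028]
ft_force: [0.5, -3.7, 0.0]
opening: 0.0002
gripper_force: 1.9
```

```bash
python3 pol.py|head -1; python3 tabw.py; python3 rel.py; python3 tab.py t9
```

```text
t 18.1 press xyz mm -38.68787876064265 20.767308877482993 157.8352189257124 phi 151.77349258597351 r 43.909373498274476 yaw 14.01708383550325
wrist 0 
top 20 [0.119  0.1382 0.14   0.141  0.1443]
side 79 [0.1185 0.1365 0.1415 0.1426 0.1442]
tcp rel home -0.038532727660821664 0.09037113700212025 [ 2.4551 -3.9624 -0.7335] 1.78644728846848
0.81 ((-0.5103759765625, 2.626220703125), (59.91328430175781, 215.423583984375), 0.022105833515524864) [-0.0305 -0.1051] [0.0295 0.1103]
18.35 [0.5066 0.1572 0.1578] yaw 14.024693868166045 j [-0.6755  0.2402  0.3336  1.7976 -0.0863  1.1757 -1.639 ] [ 2.4873 -3.2804 -1.0643] [-0.7061 -0.5711 -0.0267]
top (208, 139) 0.008 7 [0.1359 0.1367 0.1388 0.1388 0.1391 0.143  0.1446]
top (208, 139) 0.02 69 [0.1388 0.1391 0.1405 0.1411 0.1414 0.1415 0.1419 0.1421 0.1424 0.1426
 0.143  0.1446]
side (199, 239) 0.008 30 [0.1401 0.1402 0.1402 0.1403 0.1404 0.1404 0.1408 0.1413 0.1424 0.1428
 0.143  0.143 ]
side (199, 239) 0.02 168 [0.1413 0.1415 0.1415 0.1418 0.1421 0.1421 0.1424 0.1428 0.143  0.143
 0.1431 0.1436]
```

View pics/t9.png

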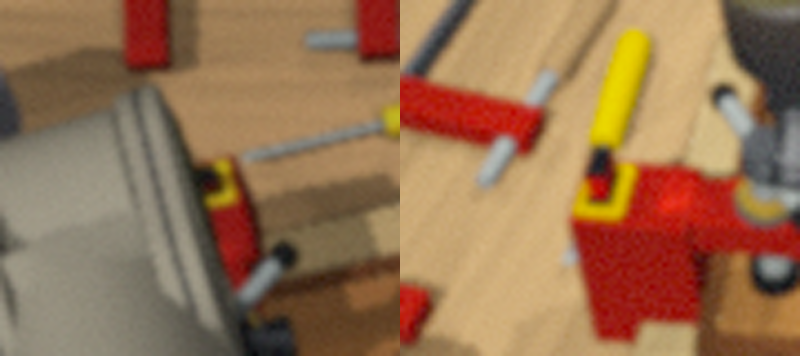

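The side crop shows the black top with red fully out at (600,175), measured height about 23 mm. The board is still at home. Backing off.

Emit:
arm_command(
  commands=[
    {"grip": -1, "tx": -0.4, "ty": 0.8, "tz": 0, "roll": 0},
    {"grip": -1, "tx": -0.8, "ty": 0.8, "tz": 0, "roll": 0},
    {"grip": -1, "tx": 0, "ty": 0, "tz": -4, "roll": 0},
    {"grip": -1, "tx": 0, "ty": 0, "tz": -4.5, "roll": 0},
    {"grip": -1, "tx": 0, "ty": 3, "tz": -3, "roll": 0},
  ],
)

```text
time: 18.95
eef_pos: [0.5114, 0.1152, 0.2762]
ee_rot: [0.004, 0.992, 0.125, -0.028]
ft_force: [1.0, 0.0, -0.1]
opening: -0.0001
gripper_force: 0.0
```

Emit:
arm_command(
  commands=[
    {"grip": -1, "tx": -2, "ty": 3, "tz": -2, "roll": 0},
    {"grip": -1, "tx": -2, "ty": 3, "tz": 0, "roll": 0},
    {"grip": -1, "tx": 0, "ty": 0, "tz": 0, "roll": 0},
    {"grip": -1, "tx": 0, "ty": 0, "tz": 0, "roll": 0},
  ],
)

```text
time: 19.35
eef_pos: [0.4885, 0.0438, 0.2962]
ee_rot: [0.005, 0.992, 0.122, -0.028]
ft_force: [0.1, 0.7, 0.6]
opening: -0.0007
gripper_force: 0.0
```

```bash
python3 tabw.py; python3 rel.py
```

```text
wrist 0 
top 0 
side 76 [0.118  0.1371 0.1408 0.1425 0.1437]
tcp rel home -0.08261404547270652 -0.013797799518269215 [ 0.1032 -0.2208  0.6189] 0.0
0.73 ((0.8020477294921875, -23.4605712890625), (60.9646110534668, 173.3485565185547), 0.22534480690956116) [-0.03   -0.1102] [0.0312 0.0631]
```

The tab stands at about 23 mm, the board is snug and the arm is clear.

```bash
python3 -c "
from plant import robot
print(robot.hand_in())"
```

```text
the job is handed in; nothing more can be done
None
```

I've handed the job in: the board is snug against the fence and end stop and clamped, with the red tab fully out at about 23 mm and the arm clear; my first attempt at turning the screw briefly pressed down on the hub with 84 N (wrist limit 120 N; I didn't check it against the 40 N gripper-body limit), and the verdict wasn't shown.

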